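# Clamp a paint jar in the bench mixer and shut its guard

## Task

Get the bench mixer ready to run: swing the upright post on the chuck sleeve clockwise (seen from above) as far as it goes, so that the three jaws clamp the paint jar firmly, upright and in the middle. Then fold the clear guard over the jar and press it down past its catch until it is fully shut. Leave the bottles, cup and brush where they stand.

Things in the scene. Friction and masses are not known exactly. Their poses are not given: they have to be found in the camera images.
- mixer: Bench paint mixer, fixed to the table: grey square housing 190 x 190 mm, top 50 mm above the table; small hinge ears and latch uprights on it reach 90 mm. Origin: centre of its underside; z up, x away from its black control panel (the panel faces -x), y towards the latch; the guard's hinge is on the -y side. Its chuck axis is its z axis.
- chuck_center (a point): Point on the chuck axis, on the plate that the jar stands on, 68 mm above the table.
- sleeve (a joint): Turn of the steel chuck sleeve (knurled disc, 160 mm across, top 66 mm above the table), rad; 0 = jaws open, grows clockwise seen from above, end stop at 1.35. It closes the three jaws together, 10 mm per rad; their sprung pads reach a centred jar at about 1.0, clamp firmly from about 1.25, and the sleeve stays where it is left. Turning takes about 4 N at the post, up to 8 N near the end.
- handle_top (a point): Top centre of the black upright post of the sleeve's handle: 22 mm in diameter, free from 54 to 122 mm above the table, 120 mm from the chuck axis, at the end of a level bar 14 mm thick (53 to 67 mm above the table). With the sleeve at 0 the post lies at 183 deg about the mixer's z (x axis = 0, counter-clockwise positive); it moves clockwise to 106 deg. It turns with joint sleeve.
- jar: White plastic paint jar with grey screw cap, 64 mm in diameter, 70 mm high, 0.25 kg, standing loosely between the open jaws up to 4 mm off centre. Origin: centre of its underside, z up.
- pad0: Smooth aluminium pad of the jaw at 90 deg about the mixer's z: 24 mm wide, 30 mm high, face 42 mm from the chuck axis when open. The origin lies near the chuck axis, x points outwards. Its spring lets it give 3 mm or so when tight.
- pad1: The same, of the jaw at 210 deg.
- pad2: The same, of the jaw at 330 deg.
- guard (a joint): Opening of the guard, rad; 0 = fully shut, grows as it opens, about 1.57 = its flat top stands upright, stop at 1.75. The hinge is stiff: the guard stays where it is left. A sprung roller catch stops it at about 0.1 rad; about 10 N down on the far part of its top snaps it past (peak at about 0.05) and then holds it shut.
- guard_hinge (a point): Middle of the guard's hinge axis, which runs along the mixer's x, 88 mm from the chuck axis on the mixer's -y side, 70 mm above the table. Its axes turn with the guard: y runs from the hinge to the latch side, z from the guard's open underside to its top.
- guard_edge (a point): Middle of the guard's top edge farthest from the hinge: 168 mm along y and 85 mm along z from the hinge. The guard is a clear box with grey edges, open below, 140 mm along the hinge, 160 mm the other way (8 to 168 mm from the hinge), 85 mm deep, walls 4 mm, 0.35 kg. Shut, its flat top is 155 mm above the table.
- bottle_a: Yellow squeeze bottle with pointed tip, 62 mm in diameter, 160 mm high; bystander. Origin: centre of underside.
- bottle_b: White squeeze bottle with pointed tip, 56 mm in diameter, 150 mm high; bystander. Origin: centre of underside.
- cup: White plastic cup, 74 mm in diameter, 90 mm high; bystander. Origin: centre of underside.
- brush: Paint brush lying flat, 200 mm long; bystander. Lies along its x axis.
Not all that is in view belongs to the job. What is shaped like the jar but pink is not meant.

How it is judged (in metres and radians):
On the way, in this order (a step that is already met when the one before it is completed fails the run):
1. the three jaws clamp the jar, upright and central, with the guard still open (contact force between each of pad0, pad1, pad2 and jar above 5 N and horizontal distance between jar and chuck_center below 0.005 m and angle between jar's own z axis and vertical below 0.08 rad and value of joint guard above 0.5 rad), for 0.2 s.
2. the guard is shut past its catch (value of joint guard below 0.03 rad), for 0.2 s.
At the end, for the whole second after the job is handed in: All three jaw pads press on the jar with more than 5 N each; the jar is upright (within 0.08 rad), at rest and within 5 mm of the chuck axis; the guard is shut to less than 0.03 rad (contact force between each of pad0, pad1, pad2 and jar above 5 N and horizontal distance between jar and chuck_center below 0.005 m and angle between jar's own z axis and vertical below 0.08 rad and value of joint guard below 0.03 rad and linear speed of jar below 0.02 m/s); the robot touches nothing.
It fails at once if a bystander (bottle, cup or brush) is moved more than 20 mm (distance of any of bottle_a, bottle_b, cup, brush from where it was at the start of the episode above 0.02 m).
It fails at once if the jar is tipped by more than 0.35 rad (angle between jar's own z axis and vertical above 0.35 rad).
It also fails if it takes over 53 s, if anything falls off the work surface, if the arm or the gripper's body presses on something with over 40 N, if the wrist force passes 120 N, or if a joint passes its speed limit or range.

## Robot

A 7-joint arm with a two-finger parallel gripper is mounted at the origin on the work surface. World frame = base frame: x ahead of the robot, y to its left, z up, the work surface at z = 0. Lengths are in mm, angles in rad, forces in N, time in s.
With the tool pointing down it reaches from about 400 to 900 mm from the base axis. Payload 5.5 kg.
Tool frame: the origin (TCP) lies on the centre line of the jaws, within the pads' length; the fingertips stand 22 mm ahead of it and the grasp point (between the pads) lies 3 mm ahead of it; z points along the fingers, y is the line along which they close (so a half turn about z gives the same grasp; the last joint's range is limited). The gripper opens to 85 mm and grips with 20 to 120 N. Pads are 22 mm wide; open, the fingers measure 114 mm over their backs; the gripper's body (76 mm by 85 mm) begins 54 mm behind the grasp point. The pads swing forward as they close: fully open they stand 13 mm farther back than shut.
Start: joints at [-0.949, 0.501, -0.427, 1.55, 0.221, 1.138, -0.21], TCP at [228.211, 608.62, 253.31] pointing down, gripper open.
Joint ranges: [-2.88, 2.88], [-0.31, 2.03], [-1.54, 1.56], [0.2, 2.42], [-1.41, 4.55], [0.19, 2.02], [-2.57, 2.57]. Speed limits (rad/s): [2.57, 2.57, 3.14, 3.14, 3.14, 3.14, 3.14].

## Interface

Orientations are given as a rotation vector (axis times angle).
In Python, from workcell import r, vision, finish_job gives the robot as it stands. The module is installed in compiled form; this text tells all that it offers.
- The arm moves only by the tool jog_arm, never from a script. Its argument "rows" is a list of rows, each an object of numbers: "hand": the opening, from -1 (shut) to 1 (fully open); "tx", "ty", "tz": the shift along the tool's x, y, z scaled (see below); "spin": the turn about the tool's z scaled (see below). In form: [{"hand": .., "tx": .., "ty": .., "tz": .., "spin": ..}, ...]. A call has 1 to 12 rows; each row is the pose to reach, as a shift and turn from the pose commanded when the call began, along the tool's axes at that moment; what a row does not reach only later rows make up. The controller multiplies each number of a shift by 0.2 m and each number of a turn by 90 degrees. A row lasts 1/12 s, in which the tool goes at most 41.7 mm and 7.16 degrees, less where a joint would pass 70% of its speed; a pose out of reach is approached as far as the arm can. A call with a number of a shift or a turn outside -1 to 1 is refused whole. A call with a gripper value outside its range is refused whole. The fingers move at their own pace and stop on an object; "force" is the grip in N (left out, the last holds). Time passes only in rows, so rows that repeat a pose let the fingers close. It gives the time, the measured TCP pose, the force, the opening and the grip force at its end, in the units of the state.
- r.state(): the state, without advancing time (a new reading comes with each control period).
- vision.get_image(name): name is "side" or "top"; returns a dict with "pixels" (384x512x3 uint8, red, green, blue), "depth" (384x512 float32, mm along the optical axis (not along the pixel's ray), 0 where there is no reading), "fovy" (degrees; the focal length in pixels is half the picture's height over the tangent of half this angle, whatever the lens; pixels are square), "cx", "cy" (the principal point, pixels), "rvec" (rotation vector, rad) and "tvec" (3), from world to camera coordinates, as OpenCV has them. Camera axes: x right, y down, z forward; pixel columns grow to the right and rows downward; lengths in mm; the calibration is good to about 2 mm. A picture is of the moment at which its call begins.
- finish_job(): hands the job in; it is judged then, once.
The state is a dict: "time": time; "joint_positions": joint angles; "joint_vel": joint speeds; "joint_efforts": joint torques, N m; "tool_pos": TCP position; "eef_rot": TCP orientation; "contact_force": force on the tool from outside, world axes, zero at the start; "moment": the same for the moment, N m; "finger_gap": opening from 0.0 (shut) to 1.0 (fully open); "grasp_force": force on a finger pad.
Only numpy, scipy, OpenCV 4.12 (cv2) and the standard library are available. Lean on these libraries where they do the work, as an engineer would, in place of code of your own. Each camera call takes 0.05 s, during which the arm holds its last target. There are 200 camera calls.

## Working session

There is one attempt and no reset: what is moved stays moved. The work goes in short steps, Python scripts to look and compute and a tool call to move; the robot and the scene stay as the last step left them, time stands still between calls to the robot, and variables do not carry over. Pictures are saved under pics/ and viewed, at most 10 in all, crops included, and the job is handed in when it is done.

Besides the shell and the picture viewer there is one more tool, called after ">>>" as name(argument=value, ...) on one line, values as JSON. jog_arm: Moves the arm, as the interface text tells. Shifts and turns lie within -1 to 1; 1 stands for 0.2 m of shift or 90 degrees of turn. Its arguments: {"type":"object","properties":{"rows":{"type":"array","items":{"type":"object","properties":{"hand":{"type":"number"},"tx":{"type":"number"},"ty":{"type":"number"},"tz":{"type":"number"},"spin":{"type":"number"}}}},"force":{"type":"number"}},"required":["rows"]}

```bash
mkdir -p pics; cat > h.py <<'E'
import numpy as np, cv2
from scipy.spatial.transform import Rotation as R
from workcell import r, vision, finish_job
def K(im):
    f=192/np.tan(np.radians(im["fovy"])/2); return f
def pts(im):
    """world point of every pixel from depth"""
    f=K(im); v,u=np.mgrid[:384,:512]; d=im["depth"]
    c=np.stack([(u-im["cx"])/f*d,(v-im["cy"])/f*d,d],-1)
    return (c-np.ravel(im["tvec"]))@R.from_rotvec(np.ravel(im["rvec"])).as_matrix()
def ray(im,u,v,z):
    """pixel ray onto plane z"""
    M=R.from_rotvec(np.ravel(im["rvec"])).as_matrix(); t=np.ravel(im["tvec"]); f=K(im)
    d=np.array([(u-im["cx"])/f,(v-im["cy"])/f,1])@M; o=-M.T@t
    return o+d*(z-o[2])/d[2]
def proj(im,p):
    M=R.from_rotvec(np.ravel(im["rvec"])).as_matrix(); c=np.atleast_2d(p)@M.T+np.ravel(im["tvec"]); f=K(im)
    return c[:,:2]/c[:,2:]*f+[im["cx"],im["cy"]]
def save(im,n,crop=None,s=1.5):
    p=im["pixels"][...,::-1]
    if crop: p=p[crop[1]:crop[3],crop[0]:crop[2]]
    cv2.imwrite("pics/"+n,cv2.resize(p,None,fx=s,fy=s))
E
python3 - <<'E'
from h import *
import pickle
for n in("top","side"):
    im=vision.get_image(n); save(im,n+"0.png"); pickle.dump(im,open(n+"0.pkl","wb"))
    print(n,im["fovy"],im["cx"],im["cy"],-R.from_rotvec(np.ravel(im["rvec"])).as_matrix().T@np.ravel(im["tvec"]), (im["depth"]>0).mean())
print(r.state())
E
```

```text
top 57.54723090496163 249.74171324796052 190.72885068851906 [ 533.03311072   -9.53369555 1388.12863559] 0.9959055582682291
side 51.54771892236154 254.30610031594583 185.9503631017352 [ 840.49370021 -611.9098488   978.72915621] 0.9960123697916666
{'time': 0.1, 'joint_positions': array([-0.94878915,  0.50175569, -0.42681547,  1.55134697,  0.22083316,
        1.13827343, -0.21029606]), 'joint_vel': array([-3.99030589e-05, -1.74065894e-03,  2.35461573e-04, -3.81649081e-03,
        3.95590008e-04,  1.20149322e-03,  4.72417751e-04]), 'joint_efforts': array([-1.12423158e-02, -5.70808947e+01, -5.83897859e+00, -2.81742650e+01,
        1.04512999e-02,  5.66465387e-03, -1.21970615e-06]), 'tool_pos': array([228.09066289, 608.05061164, 252.36209003]), 'eef_rot': array([-5.60418649e-01, -3.09084819e+00,  2.65056603e-03]), 'contact_force': array([ 0.38189303, -0.4482607 , -0.05358405]), 'moment': array([0.04982983, 0.01973103, 0.01585749]), 'grasp_force': 0.0, 'finger_gap': 1.00065522541793}
```

View pics/top0.png

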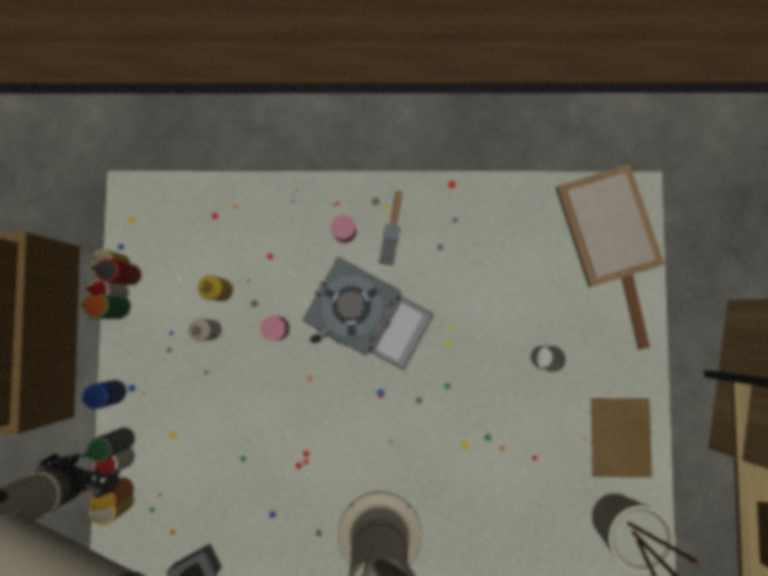

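View pics/side0.png

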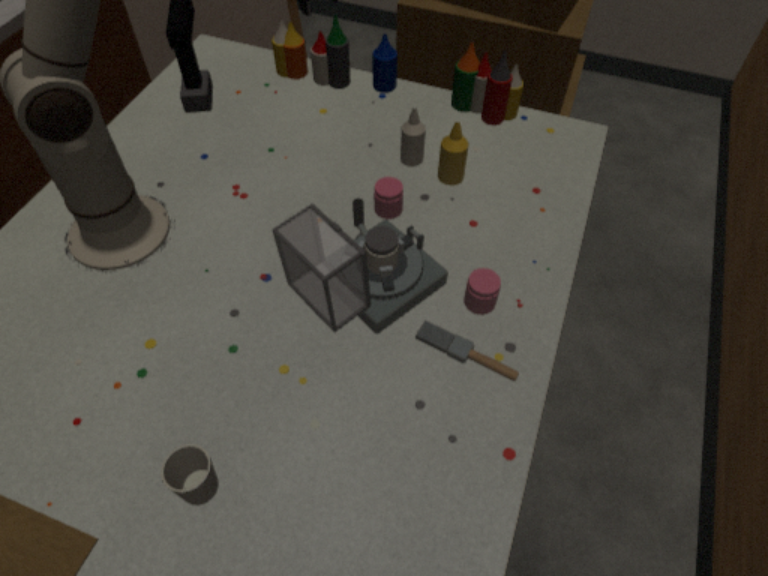

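The top picture shows the mixer at (235,203) in native pixels. The jar with its grey cap stands in the chuck at (233,203), the black post is at (211,225), and the open guard is at (268,220). The side picture shows the jar at (253,165), the post at (239,141) and the guard at (215,178).

What could be taken for the jar, in top pixels: the grey cap at (233,203), which I choose, and the pink ones at (229,152) and (182,218), which are decoys. What could be taken for the post: only the black knob at (211,225).

```bash
python3 - <<'E'
from h import *
import pickle
t=pickle.load(open("top0.pkl","rb")); s=pickle.load(open("side0.pkl","rb"))
for im,n,c in((t,"top",(190,160,300,255)),(s,"side",(170,120,310,230))):
    P=pts(im); g=im["pixels"].max(-1).astype(int); sub=np.zeros(g.shape,bool); sub[c[1]:c[3],c[0]:c[2]]=1
    # dark post
    m=sub&(g<45); nn,l,st,ce=cv2.connectedComponentsWithStats(m.astype(np.uint8))
    for i in range(1,nn):
        if st[i,4]>8: q=P[l==i]; print(n,"dark",st[i],ce[i].round(1),np.median(q,0).round(),"zmax",q[:,2].max().round())
    # height bands
    for a,b in((40,56),(58,70),(100,125),(128,150),(150,190),(190,260)):
        q=P[sub&(P[...,2]>a)&(P[...,2]<b)]
        if len(q)>3: print(n,"z",a,b,len(q),q.mean(0).round(1),np.ptp(q,axis=0).round())
    # housing quad: everything 40..56 high
    if n=="top":
        q=P[sub&(P[...,2]>38)&(P[...,2]<60)][:,:2].astype(np.float32); print("rect",cv2.minAreaRect(q))
save(t,"ctop.png",(190,160,300,255),7); 
a=cv2.imread("pics/ctop.png")
E
python3 - <<'E'
import sys; sys.path.insert(0,'.')
import os; os.chdir('.')
from h import *; import pickle
s=pickle.load(open("side0.pkl","rb")); save(s,"cside.png",(170,120,310,230),5.5)
p=cv2.imread("pics/cside.png"); cv2.imwrite("pics/cside.png",np.clip(p*1.8,0,255).astype(np.uint8))
p=cv2.imread("pics/ctop.png"); cv2.imwrite("pics/ctop.png",np.clip(p*1.8,0,255).astype(np.uint8))
E
```

```text
top z 40 56 851 [586.3  82.7  49.5] [250. 292.  16.]
top z 58 70 953 [579.9  75.3  65.8] [167. 185.  12.]
top z 100 125 61 [542.3 111.5 113.2] [132. 206.  25.]
top z 128 150 235 [582.8  72.3 138.2] [132. 140.  18.]
top z 190 260 1130 [517.1 -47.5 235.7] [161. 142.  47.]
rect ((577.2606811523438, 88.73475646972656), (218.01205444335938, 275.72467041015625), 56.933231353759766)
side dark [236 133   6  18 100] [238.4 141.2] [502. 154. 101.] zmax 126.0
side dark [268 152   7  15  52] [271.6 159.7] [615. 132.  83.] zmax 90.0
side dark [183 156   4  10  16] [184.9 160.6] [443. -54. 211.] zmax 225.0
side dark [278 157   4   9  27] [279.3 161.2] [638. 143.  76.] zmax 90.0
side dark [244 162  21   8  50] [253.6 166.7] [592.  48. 132.] zmax 138.0
side dark [222 164  75  58 793] [258.8 193.2] [618.   9.  65.] zmax 979.0
side dark [186 168   8  22  33] [189.7 177.6] [444. -50. 133.] zmax 184.0
side dark [215 184  10  37  87] [219.2 202. ] [ 561. -112.  170.] zmax 979.0
side dark [278 224  11   6  15] [282.9 226.9] [711. -33.  10.] zmax 14.0
side z 40 56 855 [633.5  64.4  50.2] [208. 329.  16.]
side z 58 70 714 [607.5  88.7  66.8] [172. 306.  12.]
side z 100 125 493 [555.2   0.7 112.2] [179. 284.  25.]
side z 128 150 592 [567.9   8.5 138.7] [177. 219.  22.]
side z 150 190 477 [543.4 -79.1 170.4] [166.  77.  40.]
side z 190 260 2180 [525.4 -57.4 230.5] [167. 142.  59.]
```

View pics/ctop.png

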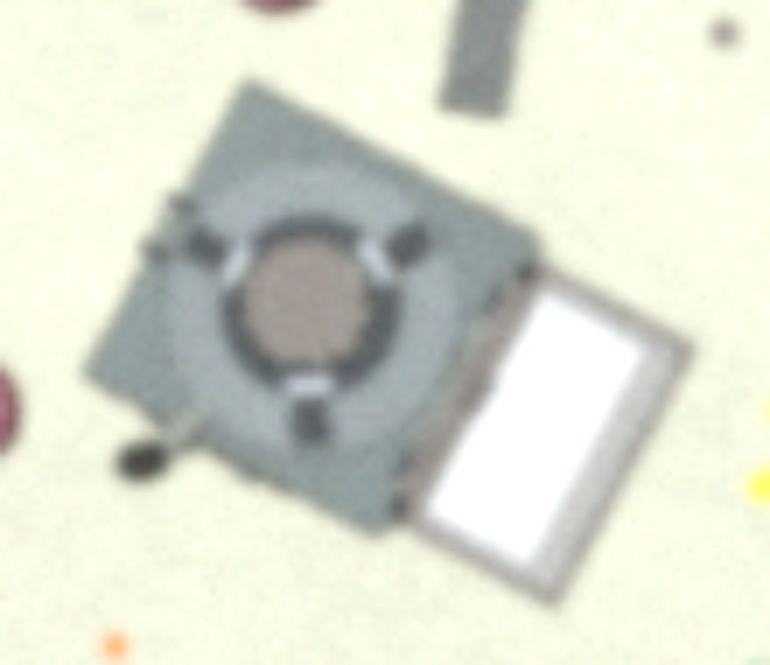

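View pics/cside.png

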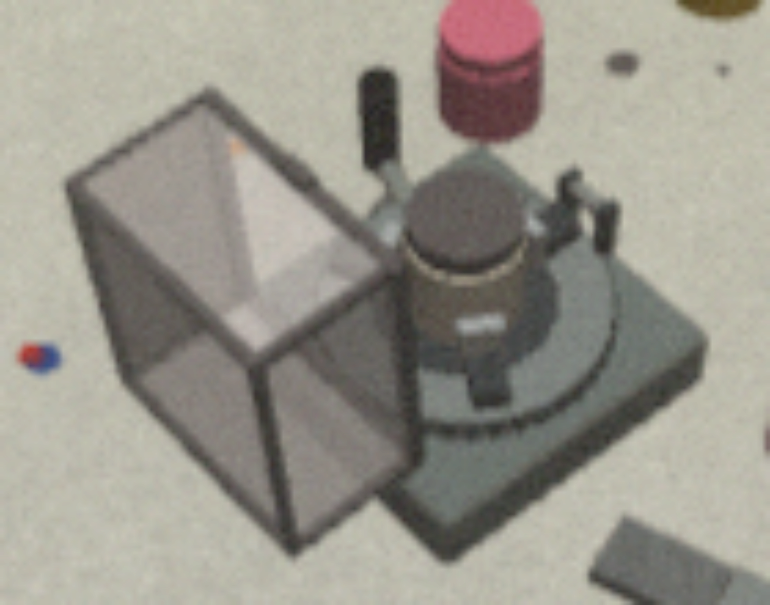

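The top crop shows housing corners at (250,80), (85,372), (378,535) and (543,245), the jar cap at (310,302) and the post at (142,460). The guard stands upright, with its outer edge running from (693,347) to (553,605). The side crop confirms the grey-capped white jar between the jaws and the post at (378,75).

```bash
python3 - <<'E'
from h import *
import pickle
t=pickle.load(open("top0.pkl","rb")); s=pickle.load(open("side0.pkl","rb"))
T=lambda u,v,z: ray(t,190+u/7-.43,160+v/7-.43,z)
c=np.array([T(*p,50)[:2] for p in((250,80),(85,372),(378,535),(543,245))]); C=c.mean(0)
print("corners",c.round(1).tolist(),"C",C.round(1),np.linalg.norm(np.roll(c,-1,0)-c,axis=1).round(1))
yv=(c[0]+c[1]-c[2]-c[3]); yaw=np.arctan2(yv[1],yv[0])-np.pi/2; print("yaw deg",np.degrees(yaw))
xv=(c[0]+c[3]-c[1]-c[2]); print(np.degrees(np.arctan2(xv[1],xv[0])))
print("jar",T(310,302,138)[:2].round(1))
Pt=pts(t);Ps=pts(s)
q=Ps[(Ps[...,2]>134)&(Ps[...,2]<144)&(np.linalg.norm(Ps[...,:2]-C,axis=-1)<50)]; print("jar side",(q.min(0)/2+q.max(0)/2).round(1),len(q))
q=Pt[(Pt[...,2]>134)&(Pt[...,2]<144)&(np.linalg.norm(Pt[...,:2]-C,axis=-1)<50)]; print("jar top",(q.min(0)/2+q.max(0)/2).round(1),np.median(q[:,2]))
a=yaw+np.radians(183); print("post pred",(C+120*np.array([np.cos(a),np.sin(a)])).round(1))
# post two views: top end
g=t["pixels"].max(-1); m=np.zeros(g.shape,np.uint8); m[215:235,200:222]=g[215:235,200:222]<70
u=cv2.moments(m,True); print("post top px",u['m10']/u['m00'],u['m01']/u['m00'],u['m00'],ray(t,u['m10']/u['m00'],u['m01']/u['m00'],100)[:2].round(1))
q=Ps[133:139,236:242][...,:].reshape(-1,3); print("side post",ray(s,238.4,134.5,122)[:2].round(1), np.median(q,0))
for p in((693,347),(553,605)): print("guard",T(*p,230)[:2].round(1))
e=np.array([np.cos(yaw),np.sin(yaw)]);n=np.array([-e[1],e[0]])
# guard angle: points in mixer frame, z>180
for P in(Pt,Ps):
    q=P[(P[...,2]>150)&(np.linalg.norm(P[...,:2]-C,axis=-1)<260)&(P[...,2]<270)]
    L=np.c_[(q[:,:2]-C)@e,(q[:,:2]-C)@n,q[:,2]]; print("guard local pct",np.percentile(L,[2,50,98],axis=0).round(0).tolist())
E
```

```text
corners [[707.5, 110.0], [546.3, 198.5], [459.0, 37.3], [617.4, -51.7]] C [582.5  73.5] [183.9 183.2 181.7 185.2]
yaw deg -28.796398038862137
-29.037212883159242
jar [581.9  70. ]
jar side [583.9  75.1 138.8] 310
jar top [584.5  73.1 139. ] 138.4312238728081
post pred [474.5 125.7]
post top px 210.1904761904762 225.33333333333334 21.0 [499.7 158.6]
side post [500.5 159.5] [502.11133433 156.88275993 121.31804503]
guard [ 558.2 -116.9]
guard [437.  -51.3]
guard local pct [[-67.0, -179.0, 230.0], [1.0, -138.0, 236.0], [70.0, -96.0, 242.0]]
guard local pct [[-66.0, -179.0, 155.0], [24.0, -146.0, 235.0], [72.0, -96.0, 242.0]]
```

```bash
cat >> h.py <<'E'
C=np.array([583.,73.5]); YAW=np.radians(-28.9)
ex=np.array([np.cos(YAW),np.sin(YAW)]); ey=np.array([-ex[1],ex[0]])
def loc(x,y): return C+x*ex+y*ey
def plan(targets):
    """targets: (x,y,z,tool-y angle deg or None) -> scaled numbers from the present pose"""
    s=r.state(); M=R.from_rotvec(s["eef_rot"]).as_matrix(); p=s["tool_pos"]
    a0=np.degrees(np.arctan2(M[1,1],M[0,1]))
    print("t",round(s["time"],2),"pos",p.round(1),"yang",round(a0,1),"F",s["contact_force"].round(1),"gap",round(s["finger_gap"],2),"j",s["joint_positions"].round(2))
    for x,y,z,a in targets:
        d=M.T@(np.array([x,y,z])-p)/200; sp=0 if a is None else -((a-a0+90)%180-90)/90
        print(d.round(3),round(sp,3))
E
python3 - <<'E'
from h import *
plan([(501,158,250,44),(501,158,112,44)])
E
```

```text
t 0.1 pos [228.1 608.1 252.4] yang 69.4 F [ 0.4 -0.4 -0.1] gap 1.0 j [-0.95  0.5  -0.43  1.55  0.22  1.14 -0.21]
[-2.068 -1.628  0.015] 0.283
[-2.068 -1.627  0.705] 0.283
```

>>> jog_arm(rows=[{"hand":0.0,"tx":-1,"ty":-0.8,"tz":0,"spin":0.14},{"hand":0.0,"tx":-1,"ty":-0.8,"tz":0,"spin":0.14},{"hand":0.0,"tx":-1,"ty":-0.8,"tz":0,"spin":0.14},{"hand":0.0,"tx":-1,"ty":-0.8,"tz":0,"spin":0.14},{"hand":0.0,"tx":-1,"ty":-0.8,"tz":0,"spin":0.14},{"hand":0.0,"tx":-1,"ty":-0.8,"tz":0,"spin":0.14},{"hand":0.0,"tx":-1,"ty":-0.8,"tz":0,"spin":0.14},{"hand":0.0,"tx":-1,"ty":-0.8,"tz":0,"spin":0.14}])

```text
time: 0.77
tool_pos: [361.9, 384.7, 253.0]
eef_rot: [0.907, 3.007, -0.003]
contact_force: [-0.7, -0.1, -0.5]
finger_gap: 0.501
grasp_force: 0.0
```

```bash
python3 - <<'E'
from h import *
plan([(501,158,250,44),(501,158,112,44)])
E
```

```text
t 0.77 pos [361.9 384.7 253. ] yang 56.4 F [-0.7 -0.1 -0.5] gap 0.5 j [-0.59  0.27 -0.33  1.86  0.1   1.03  0.03]
[-1.206 -0.56   0.018] 0.138
[-1.205 -0.559  0.708] 0.138
```

>>> jog_arm(rows=[{"hand":0.0,"tx":-1,"ty":-0.5,"tz":0,"spin":0.14},{"hand":0.0,"tx":-1,"ty":-0.5,"tz":0,"spin":0.14},{"hand":0.0,"tx":-1,"ty":-0.5,"tz":0,"spin":0.14},{"hand":0.0,"tx":-1,"ty":-0.5,"tz":0,"spin":0.14},{"hand":0.0,"tx":-1,"ty":-0.5,"tz":0,"spin":0.14},{"hand":0.0,"tx":-1,"ty":-0.5,"tz":0,"spin":0.14},{"hand":0.0,"tx":-1,"ty":-0.5,"tz":0,"spin":0.14}])

```text
time: 1.35
tool_pos: [474.2, 191.9, 253.0]
eef_rot: [1.23, 2.89, -0.002]
contact_force: [-0.4, -0.1, 0.8]
finger_gap: 0.503
grasp_force: 0.0
```

```bash
python3 - <<'E'
from h import *
plan([(501,158,200,44),(501,158,112,44)])
E
```

```text
t 1.35 pos [474.2 191.9 253. ] yang 43.9 F [-0.4 -0.1  0.8] gap 0.5 j [-0.3   0.23 -0.16  1.9   0.04  1.01  0.29]
[-0.215 -0.021  0.266] -0.001
[-0.214 -0.02   0.706] -0.001
```

>>> jog_arm(rows=[{"hand":0.0,"tx":-0.215,"ty":-0.02,"tz":0.27},{"hand":0.0,"tx":-0.215,"ty":-0.02,"tz":0.27},{"hand":0.0,"tx":-0.215,"ty":-0.02,"tz":0.27},{"hand":0.0,"tx":-0.215,"ty":-0.02,"tz":0.5},{"hand":0.0,"tx":-0.215,"ty":-0.02,"tz":0.6},{"hand":0.0,"tx":-0.215,"ty":-0.02,"tz":0.705},{"hand":0.0,"tx":-0.215,"ty":-0.02,"tz":0.705},{"hand":0.0,"tx":-0.215,"ty":-0.02,"tz":0.705}])

```text
$.rows[0]: bad value
```

```bash
python3 - <<'E'
from h import *
im=vision.get_image("side"); save(im,"s2.png",(170,60,310,170),5.5)
tg=[]
for k in range(1,9):
    a=np.radians(134-57*k/8); tg.append((*(C+120*np.array([np.cos(a),np.sin(a)])),112,np.degrees(a)-90))
plan(tg)
E
```

```text
t 1.4 pos [472.6 194.8 253. ] yang 44.1 F [-1.1 -0.  -0.1] gap 0.5 j [-0.3   0.23 -0.17  1.9   0.04  1.01  0.29]
[-0.225  0.05   0.705] 0.08
[-0.239  0.123  0.705] 0.159
[-0.261  0.194  0.705] 0.238
[-0.293  0.262  0.705] 0.318
[-0.333  0.325  0.705] 0.397
[-0.38   0.382  0.705] 0.476
[-0.434  0.434  0.705] 0.555
[-0.494  0.478  0.705] 0.634
```

View pics/s2.png

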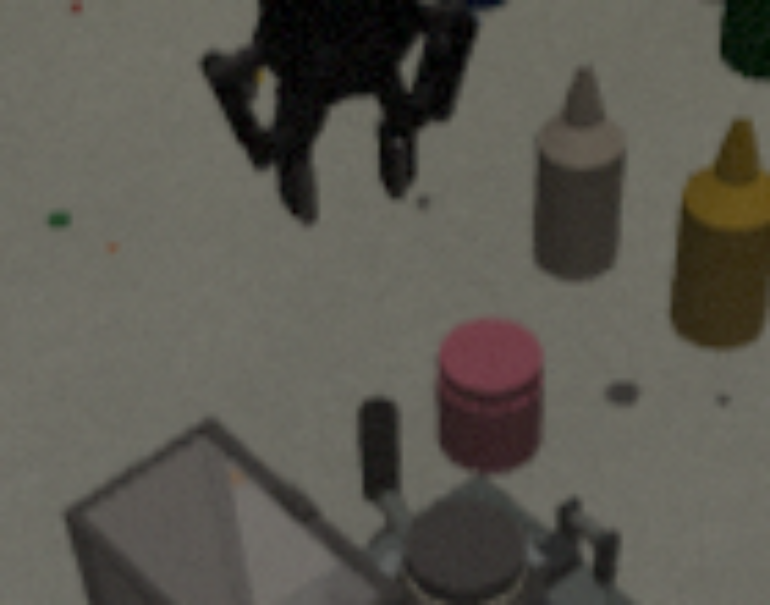

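The picture shows the open fingers at (345,190) above the post at (378,400); nothing has been touched. The call was refused because the spin field was missing.

>>> jog_arm(rows=[{"hand":0.0,"tx":-0.225,"ty":-0.025,"tz":0.27,"spin":0},{"hand":0.0,"tx":-0.225,"ty":-0.025,"tz":0.27,"spin":0},{"hand":0.0,"tx":-0.225,"ty":-0.025,"tz":0.4,"spin":0},{"hand":0.0,"tx":-0.225,"ty":-0.025,"tz":0.5,"spin":0},{"hand":0.0,"tx":-0.225,"ty":-0.025,"tz":0.6,"spin":0},{"hand":0.0,"tx":-0.225,"ty":-0.025,"tz":0.7,"spin":0},{"hand":0.0,"tx":-0.225,"ty":-0.025,"tz":0.7,"spin":0},{"hand":0.0,"tx":-0.225,"ty":-0.025,"tz":0.7,"spin":0},{"hand":0.0,"tx":-0.225,"ty":-0.025,"tz":0.7,"spin":0}])

```text
time: 2.15
tool_pos: [499.9, 161.8, 114.1]
eef_rot: [1.218, 2.896, 0.002]
contact_force: [0.4, 0.2, -0.3]
finger_gap: 0.503
grasp_force: 0.0
```

```bash
python3 - <<'E'
from h import *
im=vision.get_image("side"); save(im,"s3.png",(170,80,310,190),5.5)
tg=[]
for k in range(1,9):
    a=np.radians(134-57*k/8); tg.append((*(C+120*np.array([np.cos(a),np.sin(a)])),112,np.degrees(a)-90))
plan(tg)
E
```

```text
t 2.2 pos [500.4 161.5 114.5] yang 44.4 F [-0.   0.9  0.4] gap 0.5 j [-0.26  0.44 -0.13  1.98  0.08  0.72  0.34]
[-0.008  0.066  0.013] 0.083
[-0.023  0.139  0.013] 0.162
[-0.046  0.21   0.013] 0.241
[-0.078  0.277  0.013] 0.321
[-0.118  0.34   0.013] 0.4
[-0.165  0.398  0.014] 0.479
[-0.219  0.449  0.014] 0.558
[-0.28   0.493  0.014] 0.637
```

View pics/s3.png

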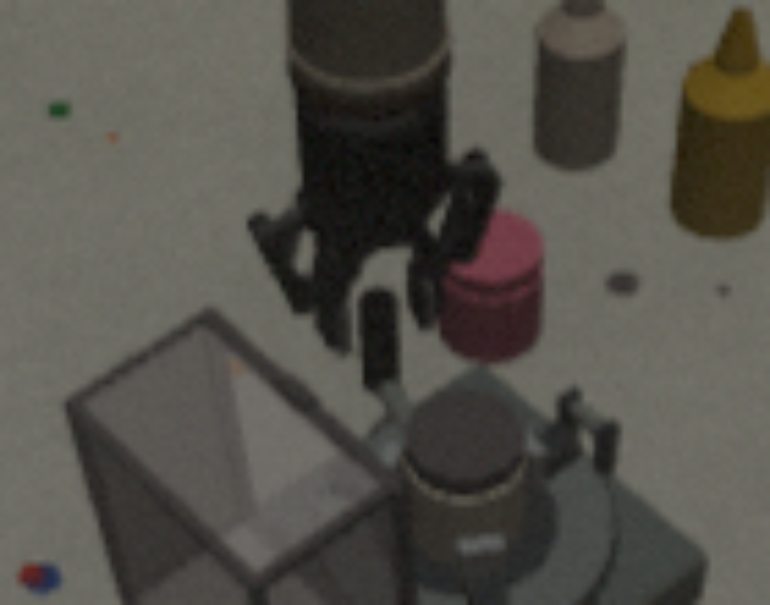

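The post at (378,300) sits between the two fingers, clear of the rest. Narrow the cage and swing.

>>> jog_arm(rows=[{"hand":-0.35,"tx":0,"ty":0,"tz":0.04,"spin":0},{"hand":-0.35,"tx":0,"ty":0,"tz":0.04,"spin":0},{"hand":-0.35,"tx":0,"ty":0,"tz":0.04,"spin":0},{"hand":-0.35,"tx":-0.004,"ty":0.033,"tz":0.04,"spin":0.04},{"hand":-0.35,"tx":-0.008,"ty":0.066,"tz":0.04,"spin":0.083},{"hand":-0.35,"tx":-0.015,"ty":0.1,"tz":0.04,"spin":0.12},{"hand":-0.35,"tx":-0.023,"ty":0.139,"tz":0.04,"spin":0.162},{"hand":-0.35,"tx":-0.034,"ty":0.175,"tz":0.04,"spin":0.2},{"hand":-0.35,"tx":-0.046,"ty":0.21,"tz":0.04,"spin":0.241},{"hand":-0.35,"tx":-0.062,"ty":0.244,"tz":0.04,"spin":0.28},{"hand":-0.35,"tx":-0.078,"ty":0.277,"tz":0.04,"spin":0.32},{"hand":-0.35,"tx":-0.078,"ty":0.277,"tz":0.04,"spin":0.32}])

```text
time: 3.2
tool_pos: [550.6, 188.0, 105.3]
eef_rot: [-1.905, -2.498, -0.0]
contact_force: [0.1, 0.4, -0.4]
finger_gap: 0.324
grasp_force: 0.0
```

```bash
python3 - <<'E'
from h import *
tg=[]
for k in (4.5,5,5.5,6,6.5,7,7.5,8):
    a=np.radians(134-57*k/8); tg.append((*(C+120*np.array([np.cos(a),np.sin(a)])),106,np.degrees(a)-90))
plan(tg); p=r.state()["tool_pos"][:2]-C; print(np.hypot(*p),np.degrees(np.arctan2(p[1],p[0])))
E
```

```text
t 3.2 pos [550.6 188.  105.3] yang 15.3 F [ 0.1  0.4 -0.4] gap 0.32 j [-0.38  0.53  0.    1.85 -0.    0.76 -0.11]
[ 0.004  0.041 -0.003] 0.038
[ 0.001  0.078 -0.003] 0.077
[-0.005  0.115 -0.003] 0.117
[-0.013  0.151 -0.003] 0.157
[-0.023  0.187 -0.003] 0.196
[-0.036  0.222 -0.003] 0.236
[-0.05   0.256 -0.003] 0.275
[-0.067  0.29  -0.003] 0.315
118.9897743763682 105.81329930804242
```

```bash
python3 - <<'E'
from h import *
im=vision.get_image("side"); save(im,"s4.png",(170,80,310,190),5.5)
E
```

```text
(no output)
```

View pics/s4.png

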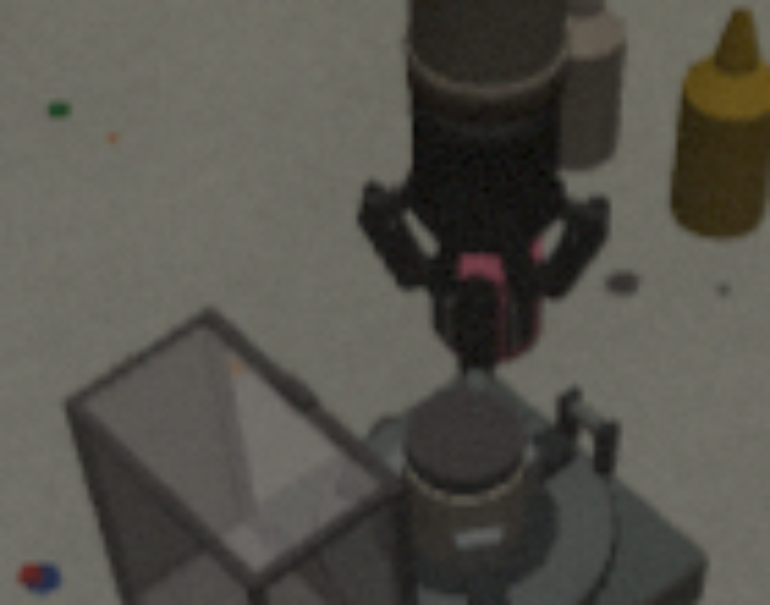

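The post at (478,300) is moving with the fingers. Continue to the stop.

>>> jog_arm(rows=[{"hand":-0.35,"tx":0.004,"ty":0.041,"tz":0,"spin":0.04},{"hand":-0.35,"tx":0.001,"ty":0.078,"tz":0,"spin":0.08},{"hand":-0.35,"tx":-0.005,"ty":0.115,"tz":0,"spin":0.12},{"hand":-0.35,"tx":-0.013,"ty":0.15,"tz":0,"spin":0.16},{"hand":-0.35,"tx":-0.023,"ty":0.187,"tz":0,"spin":0.2},{"hand":-0.35,"tx":-0.036,"ty":0.222,"tz":0,"spin":0.235},{"hand":-0.35,"tx":-0.05,"ty":0.256,"tz":0,"spin":0.275},{"hand":-0.35,"tx":-0.058,"ty":0.272,"tz":0,"spin":0.295},{"hand":-0.35,"tx":-0.067,"ty":0.29,"tz":0,"spin":0.315},{"hand":-0.35,"tx":-0.067,"ty":0.29,"tz":0,"spin":0.315}])

```text
time: 4.08
tool_pos: [608.9, 189.5, 105.0]
eef_rot: [-2.456, -1.958, 0.003]
contact_force: [-3.7, -0.8, 1.6]
finger_gap: 0.325
grasp_force: 1.8
```

```bash
python3 - <<'E'
from h import *
tg=[]
for A in (77,75,73):
    a=np.radians(A); tg.append((*(C+120*np.array([np.cos(a),np.sin(a)])),106,np.degrees(a)-90))
plan(tg); p=r.state()["tool_pos"][:2]-C; print(np.hypot(*p),np.degrees(np.arctan2(p[1],p[0])))
E
```

```text
t 4.08 pos [608.9 189.5 105. ] yang -12.9 F [-3.7 -0.8  1.6] gap 0.33 j [-0.43  0.62  0.12  1.7  -0.1   0.83 -0.49]
[ 0.006  0.004 -0.005] 0.001
[ 0.005  0.025 -0.005] 0.024
[ 0.004  0.046 -0.005] 0.046
118.8749616758366 77.42395548474794
```

>>> jog_arm(rows=[{"hand":-0.35,"tx":0,"ty":0.01,"tz":0,"spin":0.01},{"hand":-0.35,"tx":0,"ty":0.02,"tz":0,"spin":0.015},{"hand":-0.35,"tx":0,"ty":0.025,"tz":0,"spin":0.015},{"hand":-0.35,"tx":0,"ty":0.025,"tz":0,"spin":0.015}])

```text
time: 4.42
tool_pos: [611.9, 188.9, 104.9]
eef_rot: [-2.475, -1.93, 0.007]
contact_force: [-8.5, -0.6, 5.9]
finger_gap: 0.324
grasp_force: 4.3
```

```bash
python3 - <<'E'
from h import *
plan([]); p=r.state()["tool_pos"][:2]-C; print(np.hypot(*p),np.degrees(np.arctan2(p[1],p[0])))
E
```

```text
t 4.42 pos [611.9 188.9 104.9] yang -14.1 F [-8.5 -0.6  5.9] gap 0.32 j [-0.43  0.62  0.13  1.69 -0.1   0.84 -0.51]
118.92361340388219 75.94361158957669
```

>>> jog_arm(rows=[{"hand":-0.35,"tx":0,"ty":0.01,"tz":0,"spin":0.01},{"hand":-0.35,"tx":0,"ty":0.02,"tz":0,"spin":0.01},{"hand":-0.35,"tx":0,"ty":0.02,"tz":0,"spin":0.01},{"hand":-0.35,"tx":0,"ty":0.02,"tz":0,"spin":0.01}])

```text
time: 4.75
tool_pos: [612.0, 188.7, 104.6]
eef_rot: [-2.485, -1.91, 0.016]
contact_force: [-18.4, 0.7, 11.8]
finger_gap: 0.33
grasp_force: 9.1
```

>>> jog_arm(rows=[{"hand":-0.35,"tx":0,"ty":0.01,"tz":0,"spin":0.0},{"hand":-0.35,"tx":0,"ty":0.02,"tz":0,"spin":0.0},{"hand":-0.35,"tx":0,"ty":0.02,"tz":0,"spin":0.0},{"hand":-0.35,"tx":0,"ty":0.02,"tz":0,"spin":0.0}])

```text
time: 5.08
tool_pos: [612.1, 188.8, 104.4]
eef_rot: [-2.48, -1.909, 0.025]
contact_force: [-28.9, 0.1, 20.6]
finger_gap: 0.322
grasp_force: 13.9
```

Stop reached: the force rises with no further motion. Unload and lift away.

>>> jog_arm(rows=[{"hand":-0.35,"tx":0,"ty":-0.04,"tz":0,"spin":0},{"hand":-0.1,"tx":0,"ty":-0.05,"tz":0,"spin":0},{"hand":-0.1,"tx":0,"ty":-0.05,"tz":0,"spin":0},{"hand":-0.1,"tx":0,"ty":-0.05,"tz":-0.15,"spin":0},{"hand":-0.1,"tx":0,"ty":-0.05,"tz":-0.35,"spin":0},{"hand":-0.1,"tx":0,"ty":-0.05,"tz":-0.55,"spin":0},{"hand":-1,"tx":0,"ty":-0.05,"tz":-0.75,"spin":0},{"hand":-1,"tx":0,"ty":-0.05,"tz":-0.95,"spin":0},{"hand":-1,"tx":0,"ty":-0.05,"tz":-1,"spin":0},{"hand":-1,"tx":0,"ty":-0.05,"tz":-1,"spin":0}])

```text
time: 5.92
tool_pos: [616.7, 189.1, 311.2]
eef_rot: [2.492, 1.906, 0.017]
contact_force: [0.5, 0.3, -0.7]
finger_gap: 0.001
grasp_force: 0.0
```

```bash
python3 - <<'E'
from h import *
im=vision.get_image("top"); save(im,"t5.png",(190,150,300,255),5.5)
P=pts(im); q=P[(P[...,2]>134)&(P[...,2]<144)&(np.linalg.norm(P[...,:2]-C,axis=-1)<45)]; print((q.min(0)/2+q.max(0)/2).round(1))
p=loc(0,-250); print(p); plan([(*p,330,None),(*p,260,None)])
E
```

```text
[584.5  75.  139.2]
[ 462.17940419 -145.36613175]
t 5.97 pos [615.2 188.8 308. ] yang -15.2 F [ 0.2  0.2 -0.5] gap 0.0 j [-0.46  0.41  0.16  1.53 -0.07  1.2  -0.55]
[-1.813 -0.3   -0.118] 0
[-1.814 -0.302  0.232] 0
```

View pics/t5.png

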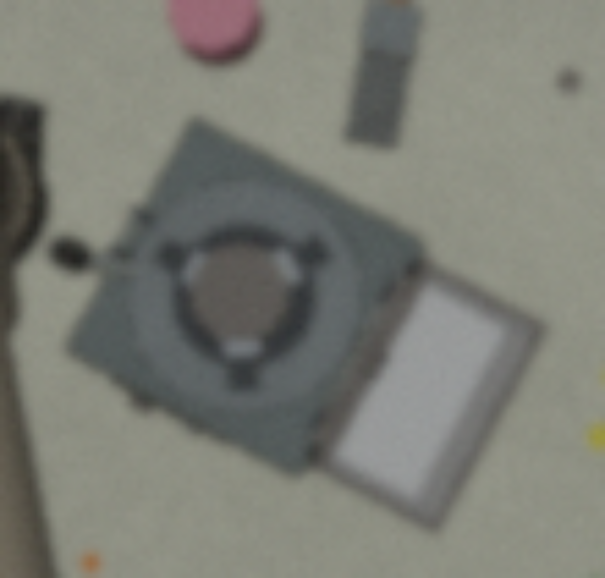

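The picture shows the post at (70,255), its end position. The jar at (240,292) is held centrally between the three jaws, and the guard is still upright. Next, go behind the guard.

>>> jog_arm(rows=[{"hand":-1,"tx":-0.1,"ty":-0.02,"tz":-0.1,"spin":0},{"hand":-1,"tx":-0.93,"ty":-0.15,"tz":-0.1,"spin":0.0},{"hand":-1,"tx":-0.93,"ty":-0.15,"tz":-0.1,"spin":0.0},{"hand":-1,"tx":-0.93,"ty":-0.15,"tz":-0.1,"spin":0.0},{"hand":-1,"tx":-0.93,"ty":-0.15,"tz":-0.1,"spin":0.0},{"hand":-1,"tx":-0.93,"ty":-0.15,"tz":-0.1,"spin":0.0},{"hand":-1,"tx":-0.93,"ty":-0.15,"tz":-0.1,"spin":0.0},{"hand":-1,"tx":-0.93,"ty":-0.15,"tz":-0.1,"spin":0.0}])

```text
time: 6.63
tool_pos: [535.1, 17.4, 324.1]
eef_rot: [-2.495, -1.908, 0.001]
contact_force: [-0.1, 0.4, 0.3]
finger_gap: -0.002
grasp_force: 0.0
```

>>> jog_arm(rows=[{"hand":-1,"tx":-0.9,"ty":-0.15,"tz":0,"spin":0.075},{"hand":-1,"tx":-0.9,"ty":-0.15,"tz":0,"spin":0.15},{"hand":-1,"tx":-0.9,"ty":-0.15,"tz":0,"spin":0.15},{"hand":-1,"tx":-0.9,"ty":-0.15,"tz":0,"spin":0.15},{"hand":-1,"tx":-0.9,"ty":-0.15,"tz":0,"spin":0.15},{"hand":-1,"tx":-0.9,"ty":-0.15,"tz":0,"spin":0.15},{"hand":-1,"tx":-0.9,"ty":-0.15,"tz":0,"spin":0.15},{"hand":-1,"tx":-0.9,"ty":-0.15,"tz":0,"spin":0.15}])

```text
time: 7.3
tool_pos: [460.4, -146.2, 324.7]
eef_rot: [-2.699, -1.607, 0.0]
contact_force: [1.2, 0.4, -0.2]
finger_gap: -0.003
grasp_force: 0.0
```

```bash
python3 - <<'E'
from h import *
plan([(*loc(0,-240),237,-28.9),(*loc(0,-188),237,-28.9)])
E
```

```text
t 7.3 pos [ 460.4 -146.2  324.7] yang -28.5 F [ 1.2  0.4 -0.2] gap -0.0 j [-0.11  0.1   0.39  1.89 -0.04  1.16 -0.2 ]
[0.058 0.007 0.439] 0.005
[0.318 0.009 0.439] 0.005
```

>>> jog_arm(rows=[{"hand":-1,"tx":0,"ty":0.007,"tz":0.2,"spin":0},{"hand":-1,"tx":0,"ty":0.007,"tz":0.44,"spin":0},{"hand":-1,"tx":0.06,"ty":0.007,"tz":0.44,"spin":0},{"hand":-1,"tx":0.2,"ty":0.007,"tz":0.44,"spin":0},{"hand":-1,"tx":0.29,"ty":0.007,"tz":0.44,"spin":0},{"hand":-1,"tx":0.29,"ty":0.007,"tz":0.44,"spin":0},{"hand":-1,"tx":0.29,"ty":0.007,"tz":0.44,"spin":0}])

```text
time: 7.88
tool_pos: [489.5, -95.8, 237.8]
eef_rot: [-2.698, -1.61, -0.0]
contact_force: [0.1, -0.7, -0.6]
finger_gap: 0.001
grasp_force: 0.0
```

```bash
python3 - <<'E'
from h import *
g=lambda a,d=143:(-88+d*np.cos(a)-85*np.sin(a)-11, 70+d*np.sin(a)+85*np.cos(a)+22)
plan([(*loc(0,g(a)[0]),g(a)[1],None) for a in (1.6,1.5,1.4,1.3,1.2,1.1,1,.9,.8,.7,.6,.5)])
E
```

```text
t 7.88 pos [489.5 -95.8 237.8] yang -28.4 F [ 0.1 -0.7 -0.6] gap 0.0 j [-0.16  0.22  0.35  1.96 -0.09  0.97 -0.27]
[0.026 0.    0.027] 0
[ 0.099  0.001 -0.014] 0
[ 0.175  0.002 -0.048] 0
[ 0.254  0.003 -0.073] 0
[ 0.335  0.003 -0.091] 0
[ 0.418  0.004 -0.101] 0
[ 0.501  0.005 -0.102] 0
[ 0.583  0.006 -0.095] 0
[ 0.665  0.006 -0.08 ] 0
[ 0.745  0.007 -0.056] 0
[ 0.822  0.008 -0.025] 0
[0.896 0.009 0.013] 0
```

First a short push to check contact, at moderate speed.

>>> jog_arm(rows=[{"hand":-1,"tx":0.03,"ty":0,"tz":0.01,"spin":0},{"hand":-1,"tx":0.065,"ty":0,"tz":0.0,"spin":0},{"hand":-1,"tx":0.1,"ty":0,"tz":-0.014,"spin":0},{"hand":-1,"tx":0.14,"ty":0,"tz":-0.03,"spin":0},{"hand":-1,"tx":0.175,"ty":0,"tz":-0.048,"spin":0},{"hand":-1,"tx":0.215,"ty":0,"tz":-0.06,"spin":0},{"hand":-1,"tx":0.254,"ty":0,"tz":-0.073,"spin":0}])

```text
time: 8.47
tool_pos: [512.0, -55.2, 252.8]
eef_rot: [2.704, 1.599, -0.003]
contact_force: [-3.7, -2.9, 4.3]
finger_gap: -0.002
grasp_force: 2.9
```

```bash
python3 - <<'E'
from h import *
g=lambda a,d=143:(-88+d*np.cos(a)-85*np.sin(a)-11, 70+d*np.sin(a)+85*np.cos(a)+22)
im=vision.get_image("side"); save(im,"s6.png",(150,80,310,200),4.8)
plan([(*loc(0,g(a)[0]),g(a)[1],None) for a in (1.2,1.1,1,.9,.8,.7,.6,.5,.4)])
E
```

```text
t 8.52 pos [513.2 -53.2 253.3] yang -28.7 F [-1.9 -1.6  5.9] gap 0.0 j [-0.23  0.23  0.32  1.91 -0.09  1.01 -0.37]
[ 0.091 -0.    -0.014] 0
[ 0.174  0.    -0.023] 0
[ 0.257  0.    -0.025] 0
[ 0.34   0.001 -0.018] 0
[ 0.421  0.001 -0.002] 0
[0.501 0.001 0.021] 0
[0.578 0.002 0.052] 0
[0.652 0.002 0.091] 0
[0.721 0.002 0.137] 0
```

View pics/s6.png

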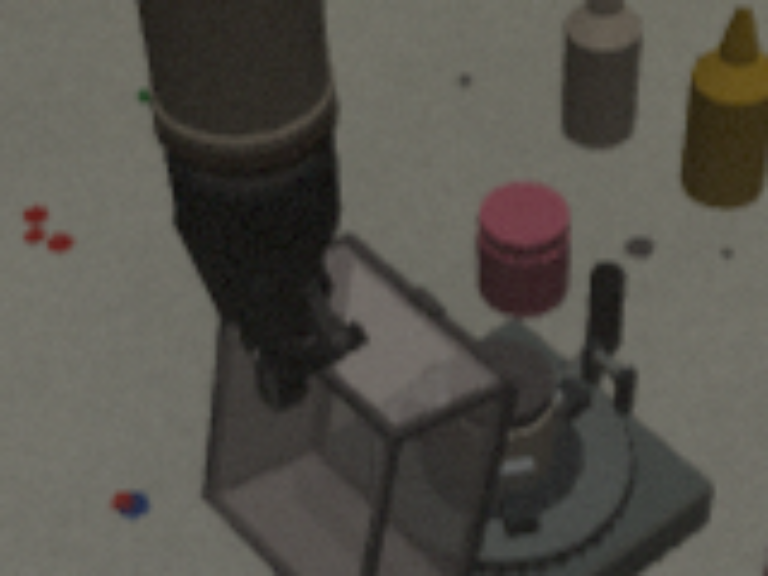

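The guard is tilting forward, its far edge at (450,310), with the fingers behind its flat top near (290,385). Continue along the arc.

>>> jog_arm(rows=[{"hand":-1,"tx":0.05,"ty":0,"tz":-0.007,"spin":0},{"hand":-1,"tx":0.09,"ty":0,"tz":-0.014,"spin":0},{"hand":-1,"tx":0.13,"ty":0,"tz":-0.018,"spin":0},{"hand":-1,"tx":0.175,"ty":0,"tz":-0.023,"spin":0},{"hand":-1,"tx":0.215,"ty":0,"tz":-0.024,"spin":0},{"hand":-1,"tx":0.257,"ty":0,"tz":-0.025,"spin":0},{"hand":-1,"tx":0.3,"ty":0,"tz":-0.022,"spin":0},{"hand":-1,"tx":0.34,"ty":0,"tz":-0.018,"spin":0},{"hand":-1,"tx":0.38,"ty":0,"tz":-0.01,"spin":0},{"hand":-1,"tx":0.42,"ty":0,"tz":0,"spin":0}])

```text
time: 9.35
tool_pos: [553.8, 20.3, 253.5]
eef_rot: [2.703, 1.601, 0.003]
contact_force: [-1.3, -0.8, 6.4]
finger_gap: -0.007
grasp_force: 2.4
```

```bash
python3 - <<'E'
from h import *
g=lambda a,d=143:(-88+d*np.cos(a)-85*np.sin(a)-11, 70+d*np.sin(a)+85*np.cos(a)+22)
plan([(*loc(0,g(a)[0]),g(a)[1],None) for a in (.8,.7,.6,.5,.4,.3,.2,.1,.05,0)])
E
```

```text
t 9.35 pos [553.8  20.3 253.5] yang -28.7 F [-1.3 -0.8  6.4] gap -0.01 j [-0.32  0.3   0.28  1.82 -0.1   1.03 -0.5 ]
[ 0.002 -0.001 -0.002] 0
[ 0.082 -0.001  0.022] 0
[ 0.159 -0.     0.053] 0
[ 0.232 -0.     0.092] 0
[ 0.301 -0.     0.138] 0
[ 0.366 -0.     0.191] 0
[0.424 0.    0.249] 0
[0.477 0.    0.314] 0
[0.501 0.    0.348] 0
[0.523 0.    0.383] 0
```

>>> jog_arm(rows=[{"hand":-1,"tx":0.042,"ty":0,"tz":0.012,"spin":0},{"hand":-1,"tx":0.082,"ty":0,"tz":0.024,"spin":0},{"hand":-1,"tx":0.12,"ty":0,"tz":0.038,"spin":0},{"hand":-1,"tx":0.159,"ty":0,"tz":0.055,"spin":0},{"hand":-1,"tx":0.197,"ty":0,"tz":0.073,"spin":0},{"hand":-1,"tx":0.232,"ty":0,"tz":0.094,"spin":0},{"hand":-1,"tx":0.267,"ty":0,"tz":0.115,"spin":0},{"hand":-1,"tx":0.301,"ty":0,"tz":0.14,"spin":0},{"hand":-1,"tx":0.333,"ty":0,"tz":0.165,"spin":0},{"hand":-1,"tx":0.366,"ty":0,"tz":0.193,"spin":0},{"hand":-1,"tx":0.395,"ty":0,"tz":0.22,"spin":0},{"hand":-1,"tx":0.424,"ty":0,"tz":0.25,"spin":0}])

```text
time: 10.35
tool_pos: [594.0, 95.1, 201.3]
eef_rot: [2.702, 1.603, 0.0]
contact_force: [1.9, 1.1, 2.2]
finger_gap: -0.002
grasp_force: 1.4
```

```bash
python3 - <<'E'
from h import *
g=lambda a,d=143:(-88+d*np.cos(a)-85*np.sin(a)-11, 70+d*np.sin(a)+85*np.cos(a)+22)
plan([(*loc(0,g(a)[0]),g(a)[1],None) for a in (.2,.15,.1,.05,0)])
E
```

```text
t 10.35 pos [594.   95.1 201.3] yang -28.7 F [1.9 1.1 2.2] gap -0.0 j [-0.39  0.44  0.24  1.75 -0.12  0.97 -0.6 ]
[-0.     0.004 -0.012] 0
[0.027 0.004 0.019] 0
[0.053 0.004 0.052] 0
[0.077 0.004 0.086] 0
[0.099 0.004 0.121] 0
```

>>> jog_arm(rows=[{"hand":-1,"tx":0.027,"ty":0,"tz":0.022,"spin":0},{"hand":-1,"tx":0.053,"ty":0,"tz":0.052,"spin":0},{"hand":-1,"tx":0.077,"ty":0,"tz":0.086,"spin":0},{"hand":-1,"tx":0.09,"ty":0,"tz":0.105,"spin":0},{"hand":-1,"tx":0.095,"ty":0,"tz":0.12,"spin":0},{"hand":-1,"tx":0.095,"ty":0,"tz":0.12,"spin":0}])

```text
time: 10.85
tool_pos: [602.3, 111.2, 177.2]
eef_rot: [-2.702, -1.602, 0.002]
contact_force: [0.1, -0.0, -0.1]
finger_gap: 0.002
grasp_force: 0.0
```

```bash
python3 - <<'E'
from h import *
plan([])
E
```

```text
t 10.85 pos [602.3 111.2 177.2] yang -28.7 F [ 0.1 -0.  -0.1] gap 0.0 j [-0.4   0.49  0.23  1.73 -0.13  0.94 -0.62]
```

The force fell to zero, so the catch has probably snapped. Press once more to confirm.

>>> jog_arm(rows=[{"hand":-1,"tx":0,"ty":0,"tz":0.015,"spin":0},{"hand":-1,"tx":0,"ty":0,"tz":0.03,"spin":0},{"hand":-1,"tx":0,"ty":0,"tz":0.03,"spin":0},{"hand":-1,"tx":0,"ty":0,"tz":0.03,"spin":0}])

```text
time: 11.18
tool_pos: [602.6, 111.2, 176.7]
eef_rot: [-2.701, -1.601, -0.002]
contact_force: [-13.2, -2.3, 35.1]
finger_gap: 0.002
grasp_force: 17.7
```

>>> jog_arm(rows=[{"hand":-1,"tx":0,"ty":0,"tz":-0.1,"spin":0},{"hand":-1,"tx":0,"ty":0,"tz":-0.3,"spin":0},{"hand":-1,"tx":0,"ty":0,"tz":-0.5,"spin":0},{"hand":-1,"tx":-0.3,"ty":0,"tz":-0.7,"spin":0},{"hand":-1,"tx":-0.6,"ty":0,"tz":-0.7,"spin":0},{"hand":-1,"tx":-1,"ty":0,"tz":-0.7,"spin":0},{"hand":-1,"tx":-1,"ty":0,"tz":-0.7,"spin":0},{"hand":-1,"tx":-1,"ty":0,"tz":-0.7,"spin":0},{"hand":-1,"tx":-1,"ty":0,"tz":-0.7,"spin":0},{"hand":-1,"tx":-1,"ty":0,"tz":-0.7,"spin":0}])

```text
time: 12.02
tool_pos: [505.5, -67.1, 311.9]
eef_rot: [-2.707, -1.594, -0.0]
contact_force: [-0.0, 1.4, 0.6]
finger_gap: 0.004
grasp_force: 0.0
```

```bash
python3 - <<'E'
from h import *
im=vision.get_image("side"); save(im,"s7.png",(170,80,310,190),5.5)
P=pts(im); L=np.stack([(P[...,:2]-C)@ex,(P[...,:2]-C)@ey,P[...,2]],-1)
m=(abs(L[...,0])<68)&(L[...,1]>-80)&(L[...,1]<84)&(L[...,2]>145)&(L[...,2]<185)
q=L[m]; k=np.polyfit(q[:,1],q[:,2],1); print(len(q),"slope",k)
for a,b in((-80,-50),(-50,40),(40,84)):
    w=q[(q[:,1]>a)&(q[:,1]<b)]; print(a,b,len(w),np.median(w[:,2]) if len(w) else 0)
plan([])
E
```

```text
2235 slope [4.13871145e-03 1.56330686e+02]
-80 -50 473 156.2861423552966
-50 40 1220 156.4881684232625
40 84 542 156.50611900711743
t 12.07 pos [506.4 -64.7 311.7] yang -28.8 F [-0.1  0.  -0.2] gap 0.0 j [-0.23  0.16  0.35  1.85 -0.06  1.14 -0.37]
```

View pics/s7.png

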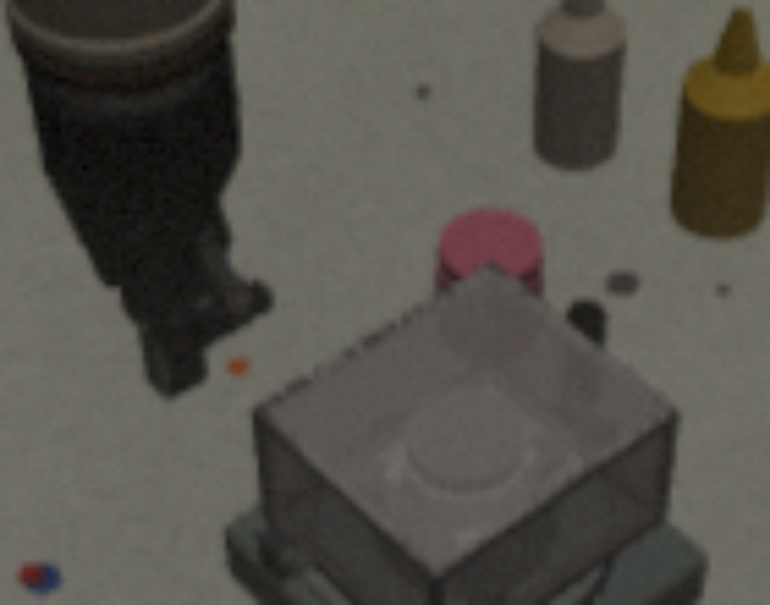

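The guard is shut, with its flat top level at 156 mm (slope 0.004). The jar is upright inside at (465,440), and the robot is clear.

```bash
python3 -c "
from h import *
print(finish_job())"
```

```text
the job is handed in; nothing more can be done
None
```

The job is handed in: I turned the sleeve to its stop so the jar is clamped in the middle, pressed the guard shut past its catch (top level at 156 mm), and never went near the bottles, cup or brush. The hand-in did not return a verdict, and I had no direct reading of the jaw pad forces.

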